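# Free the spice carousel, bring the tall jar to the front and hold it there

### The job

Lift the brake lever of the spice carousel right up to free the tray, and do not force the tray round before that. Then turn the tray gently by the knobbed posts on its rim until the tall jar with the ball knob on its lid stands at the front, in line with the round coaster on the ledge; do not grip or push the jars, and leave the butter dish, infuser and funnel alone. Finish while still gripping a post, holding the tray still with the tall jar at the front and the brake left up, so that I can lift the jar out with one hand.

Things in the scene. Friction and masses are not known exactly. Their poses are not given: they have to be found in the camera images.
- base: The carousel's fixed wooden base board, 350 x 290 mm, top 18 mm above the counter. Origin on the counter straight under the tray's turning axis; z up; +x to the front, where the ledge with the round coaster sticks out past the tray; +y to its left, the brake's side. From the axis the board reaches 205 mm to the front, 145 mm to the back and the sides.
- coaster (a point): Centre of the top of the round black rubber set-down coaster, 58 mm diameter, in the middle of the front ledge, 172 mm in front of the turning axis and 21 mm above the counter. It marks the middle of the front.
- brake (a joint): Brake lever angle, rad: 0 = down, its rubber cam jammed on the tray's edge, tray locked; 1.0 = right up (end stop, arm 72 degrees above level). The tray is free from about 0.5 on. A stiff hinge that stays where it is left; raising takes some 5 to 8 N at the bar at first, then about 1 N.
- brake_bar (a point): Middle of the black grip bar of the brake lever, a bail: a level round bar 10 mm thick, tangential to the tray, between two 7 mm steel arms 60 mm apart that run to the pivot. Lever down: 225 mm from the turning axis, 59 mm above the counter, to the base's left and a little back (115 degrees from the base's +x towards +y). Lever up: 174 mm from the turning axis, 113 mm above the counter.
- brake_pivot (a point): The lever's pivot in the dark steel bracket beside the tray, 150 mm from the turning axis, 39 mm above the counter; bracket 28 mm across, its top 54 mm above the counter. The pivot's axis is level and tangential to the tray: the grip bar swings about it at 77.6 mm radius, up and in towards the tray, in the upright plane through pivot and turning axis.
- carousel: The round wooden turntable tray, 270 mm diameter, 18 mm thick; with the brake up it turns freely either way about its upright axis. Origin on the axis at its underside, 30 mm above the counter; z up; deck top 18 mm above the origin. Six jars stand on the deck 75 mm from the axis at 0, 60, 120.. degrees from its +x, half-way between the posts.
- jar_tall: The wanted jar: the tallest one, white ceramic with a wooden lid that carries a round ball knob (24 mm); 44 mm diameter, 98 mm tall, loose on the tray deck at 75 mm from the turning axis. Origin at the centre of its underside, z up.
- jar_a: One of five identical low white ceramic spice jars with flat wooden lids, 44 mm diameter, 62 mm tall, loose on the tray deck. Origin at the centre of its underside, z up.
- jar_b: One of five identical low white ceramic spice jars with flat wooden lids, 44 mm diameter, 62 mm tall, loose on the tray deck. Origin at the centre of its underside, z up.
- jar_c: One of five identical low white ceramic spice jars with flat wooden lids, 44 mm diameter, 62 mm tall, loose on the tray deck. Origin at the centre of its underside, z up.
- jar_d: One of five identical low white ceramic spice jars with flat wooden lids, 44 mm diameter, 62 mm tall, loose on the tray deck. Origin at the centre of its underside, z up.
- jar_e: One of five identical low white ceramic spice jars with flat wooden lids, 44 mm diameter, 62 mm tall, loose on the tray deck. Origin at the centre of its underside, z up.
- butter_dish: Bystander: white ceramic butter dish with cover, 105 x 175 mm, 77 mm tall. Origin at the centre of its underside.
- infuser: Bystander: steel basket tea infuser with two small ear handles, 66 mm diameter (98 mm over the ears, along its y), 61 mm tall. Origin at the centre of its underside.
- funnel: Bystander: yellow plastic funnel standing mouth down, 110 mm diameter, 110 mm tall. Origin at the centre of its underside.
- knob0 (a point): Middle of one of six alike dark wooden knobs, upright cylinders 18 mm diameter, 24 mm tall, on 8 mm steel posts on the tray rim: 118 mm from the axis, 106 mm above the counter, at 30 (this one), 90, 150, 210, 270, 330 degrees from the tray's +x towards its +y. A 6 mm wire rail joins the posts low down, 64 mm above the counter.
Not all that is in view belongs to the job. What is shaped like the jar_c but black is not meant.

How it is judged (in metres and radians):
On the way, in this order (a step that is already met when the one before it is completed fails the run):
1. the brake lever is up and the tray free (value of joint brake above 0.75 rad), for 0.2 s.
2. the tall jar has been brought to the front by the tray and the tray is held by a post (x of jar_tall in the frame of base above 0.05 m and y of jar_tall in the frame of base between -0.014 and 0.014 m and value of joint brake above 0.75 rad and contact force between the fingers and carousel above 2 N and angular speed of carousel below 0.06 rad/s), for 0.2 s.
At the end, for the whole second after the job is handed in: Brake lever up (above 0.75 rad), off the tray; tall jar at the front, within 14 mm either side of the line from turning axis to coaster; tray at rest (under 0.06 rad/s), fingers pressing on it with over 2 N; all six jars upright on the deck within 95 mm of the axis (all of step 2 and contact force between base and carousel below 0.5 N and horizontal distance between each of jar_tall, jar_a, jar_b, jar_c, jar_d, jar_e and carousel below 0.095 m and angle between each of jar_tall, jar_a, jar_b, jar_c, jar_d, jar_e's own z axis and vertical below 0.12 rad and z of jar_tall in the frame of carousel between 0.013 and 0.023 m and z of jar_a in the frame of carousel between 0.013 and 0.023 m and z of jar_b in the frame of carousel between 0.013 and 0.023 m and z of jar_c in the frame of carousel between 0.013 and 0.023 m and z of jar_d in the frame of carousel between 0.013 and 0.023 m and z of jar_e in the frame of carousel between 0.013 and 0.023 m); the arm keeps its last pose, push and grip.
It fails at once if the tray is spun fast (over 3 rad/s) (angular speed of carousel above 3 rad/s).
It fails at once if the tray is forced round against the brake (turned 5 degrees or so with the lever still down) (value of joint brake below 0.3 rad and distance of knob0 from where it was at the start of the episode above 0.012 m).
It fails at once if a jar is gripped or shoved by the robot (contact force between any of the arm, the fingers and jar_tall above 3 N or contact force between any of the arm, the fingers and jar_a above 3 N or contact force between any of the arm, the fingers and jar_b above 3 N or contact force between any of the arm, the fingers and jar_c above 3 N or contact force between any of the arm, the fingers and jar_d above 3 N or contact force between any of the arm, the fingers and jar_e above 3 N).
It fails at once if a jar tips, or leaves its place on the tray (angle between any of jar_tall, jar_a, jar_b, jar_c, jar_d, jar_e's own z axis and vertical above 0.3 rad or horizontal distance between any of jar_tall, jar_a, jar_b, jar_c, jar_d, jar_e and carousel above 0.1 m).
It fails at once if the butter dish, the infuser or the funnel is moved (distance of any of butter_dish, infuser, funnel from where it was at the start of the episode above 0.02 m).
It also fails if it takes over 54 s, if anything falls off the work surface, if the arm or the gripper's body presses on something with over 40 N, if the wrist force passes 120 N, or if a joint passes its speed limit or range.

### The arm

A 6-joint arm with a two-finger parallel gripper is mounted at the origin on the work surface. World frame = base frame: x ahead of the robot, y to its left, z up, the work surface at z = 0. Lengths are in m, angles in degrees, forces in N, time in s.
With the tool pointing down it reaches from about 0.35 to 0.875 m from the base axis. Payload 4.2 kg.
Tool frame: the origin (TCP) lies midway between the tips of the shut fingers; the grasp point (between the pads) lies 19 mm behind it (r.grasp_offset is the distance from the TCP to the grasp point, in m); z points along the fingers, y is the direction in which the jaws open and shut (so a half turn about z gives the same grasp; the last joint's range is limited). The gripper opens to 87 mm and grips with 3 to 60 N. Pads are 19 mm wide; open, the fingers measure 117 mm over their backs; the gripper's body (75 mm by 190 mm) begins 51 mm behind the grasp point.
Start: joints at [-60.012, 22.042, 0.453, 0, -68.411, -14.817], TCP at [0.164, -0.603, 0.223] pointing down, gripper open.
Joint ranges: [-179.83, 179.83], [-69.29, 118.12], [-61.27, 80.66], [-181.25, 117.63], [-171.15, -9.14], [-177.46, 177.46]. Speed limits (degrees/s): [159.86, 159.86, 180, 180, 180, 180].

### API

Orientations are given as a 3x3 rotation matrix whose columns are the frame's x, y, z axes.
In Python, from station import r gives the robot as it stands.
- The arm moves only by the shell command python3 -m crank 'ROWS'. ROWS is JSON, a list of rows, each a list of 3 entries, a list of its own where there are three numbers: the closure, from -1 (fully open) to 1 (shut), so that 0 is half open, then the shift along the tool's x, y, z as a fraction of full scale, then the turn, a rotation vector about the tool's x, y, z as a fraction of full scale. In form: [[fingers, [dx, dy, dz], [wx, wy, wz]], ...]. A call has 1 to 8 rows; each row shifts and turns the commanded pose from where the row before left it, along the tool's axes as they then stand; what a row does not reach is not made up. Full scale, the value 1, is 100 mm for a shift and 45 degrees for a turn. A row lasts 1/10 s, in which the tool goes at most 50 mm and 8.59 degrees, less where a joint would pass 70% of its speed; a pose out of reach is approached as far as the arm can. A call with a number of a shift or a turn outside -1 to 1 is refused whole. A call with a gripper value outside its range is refused whole. The fingers move at their own pace and stop on an object; the grip force is fixed at half the most. Time passes only in rows, so rows that do not move let the fingers close. It gives the time, the measured TCP pose, the force and the opening at its end, in the units of the state.
- r.sense(): the state, without advancing time (a new reading comes with each control period).
- r.capture(name): name is "side" or "top"; returns a dict with "img" (400x640x3 uint8, blue, green, red), "fx", "fy", "cx", "cy" (pixels), "R" (3x3) and "t" (3): a world point X has camera coordinates R X + t. Camera axes: x right, y down, z forward; pixel columns grow to the right and rows downward; lengths in m; the calibration is good to about 2 mm. A picture is of the moment at which its call begins. There is no depth.
- r.finish_job(): hands the job in, once; it reports no verdict.
The state is a dict: "time_s": time; "joints": joint angles; "joint_velocities": joint speeds; "effort": joint torques, N m; "tcp_pos": TCP position; "ee_rot": TCP orientation; "wrist_force": force on the tool from outside, world axes, zero at the start; "moment": the same for the moment, N m; "gripper_width": opening from 0.0 (shut) to 1.0 (fully open).
Only numpy, scipy, OpenCV 4.12 (cv2) and the standard library are available. Lean on these libraries where they do the work, as an engineer would, in place of code of your own. Each camera call takes 0.05 s, during which the arm holds its last target.

## Working session

There is one attempt and no reset: what is moved stays moved. The work goes in short steps, Python scripts to look and compute and a shell command to move; the robot and the scene stay as the last step left them, time stands still between calls to the robot, and variables do not carry over. Pictures are saved under pics/ and viewed, and the job is handed in when it is done.

```bash
ls; mkdir -p pics
python3 - <<'E'
from station import r
import cv2,numpy as np
for n in("top","side"):
    c=r.capture(n); cv2.imwrite(f"pics/{n}0.png",c["img"]); print(n,c["fx"],c["cx"],c["cy"],np.round(c["R"],4).tolist(),c["t"])
print(r.sense())
E
```

```text
pics
top 484.5377764578227 306.44042602529146 200.03409584313283 [[0.0063, -1.0, 0.0011], [-0.9878, -0.0064, -0.1557], [0.1557, -0.0001, -0.9878]] [0.03119939 0.63401253 1.39634918]
side 448.0097298103934 319.93943990156754 199.788768468357 [[-0.9653, -0.2608, 0.0105], [-0.1834, 0.6492, -0.7382], [0.1857, -0.7146, -0.6745]] [0.59359665 0.15372967 1.34483065]
{'time_s': 0.1, 'joints': array([-6.00105879e+01,  2.20843987e+01,  3.87590780e-01, -2.66795956e-02,
       -6.84097693e+01, -1.48151373e+01]), 'joint_velocities': array([-0.0441421 , -0.12207797,  0.21444198,  0.17409333, -0.02412375,
       -0.02053256]), 'effort': array([ 2.05044489e-04, -3.91689205e+01,  1.87936056e+01,  4.23190936e+00,
        1.34950850e-02, -7.52185974e-05]), 'tcp_pos': array([ 0.16346561, -0.60268843,  0.22158595]), 'ee_rot': array([[-9.65179042e-01, -2.61589580e-01, -5.54736212e-04],
       [-2.61590162e-01,  9.65177314e-01,  1.82747203e-03],
       [ 5.73711659e-05,  1.90895124e-03, -9.99998176e-01]]), 'wrist_force': array([ 0.51510577, -1.26311536, -0.22055028]), 'moment': array([-0.03490739, -0.00865298,  0.01469873]), 'gripper_width': 1.0037899677003854}
```

View pics/top0.png

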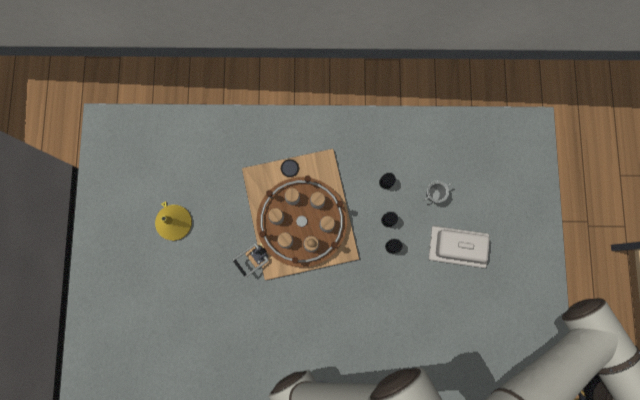

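View pics/side0.png

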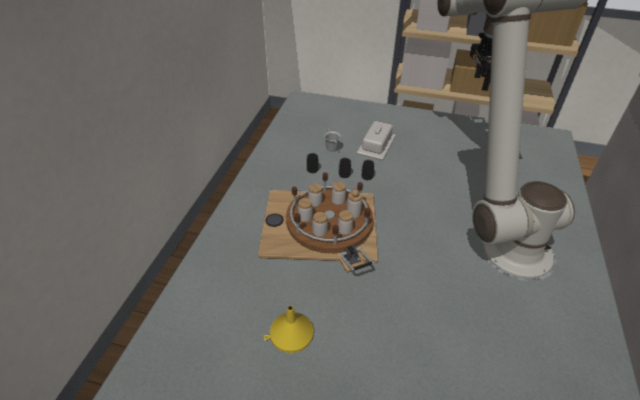

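The top view shows the tray centre at about (302,221), the coaster at (290,168), the brake bar at (240,268) and the tall jar at about (311,243), which is at the back. I'll zoom in to measure.

```bash
cat > h.py <<'E'
import numpy as np,cv2
from station import r
def ray(c,u,v,z):
    d=np.array([(u-c["cx"])/c["fx"],(v-c["cy"])/c["fy"],1.])
    R=np.array(c["R"]);t=np.array(c["t"]);o=-R.T@t;w=R.T@d
    return o+w*(z-o[2])/w[2]
def proj(c,X):
    p=np.array(c["R"])@np.array(X)+np.array(c["t"])
    return np.array([c["fx"]*p[0]/p[2]+c["cx"],c["fy"]*p[1]/p[2]+c["cy"]])
def crop(c,u,v,w,h,k,name):
    im=c["img"][v:v+h,u:u+w]; cv2.imwrite(f"pics/{name}.png",cv2.resize(im,None,fx=k,fy=k,interpolation=cv2.INTER_CUBIC))
E
python3 - <<'E'
from h import *
c=r.capture("top"); crop(c,225,145,140,140,4.28,"topz"); 
s=r.capture("side"); crop(s,255,165,133,115,5,"sidez")
g=cv2.cvtColor(c["img"],cv2.COLOR_BGR2HSV)
# coaster
def cen(m,box):
    u,v,w,h=box; mm=np.zeros_like(m); mm[v:v+h,u:u+w]=m[v:v+h,u:u+w]; M=cv2.moments(mm,True); return M["m10"]/M["m00"],M["m01"]/M["m00"],M["m00"]
dark=(g[...,2]<60).astype(np.uint8)
a=cen(dark,(278,157,24,22)); print("coaster",a,ray(c,a[0],a[1],.021))
b=cen(dark,(230,255,17,25)); print("bar",b,ray(c,b[0],b[1],.059))
print("axis",ray(c,302,221,.048), "tall",ray(c,311,243,.146))
E
```

```text
coaster (290.24074074074076, 168.5185185185185, 54.0) [0.73611916 0.08570149 0.021     ]
bar (239.5681818181818, 267.5, 44.0) [0.4329579  0.22797837 0.059     ]
axis [0.57099204 0.04803824 0.048     ] tall [0.49930964 0.02199642 0.146     ]
```

View pics/topz.png

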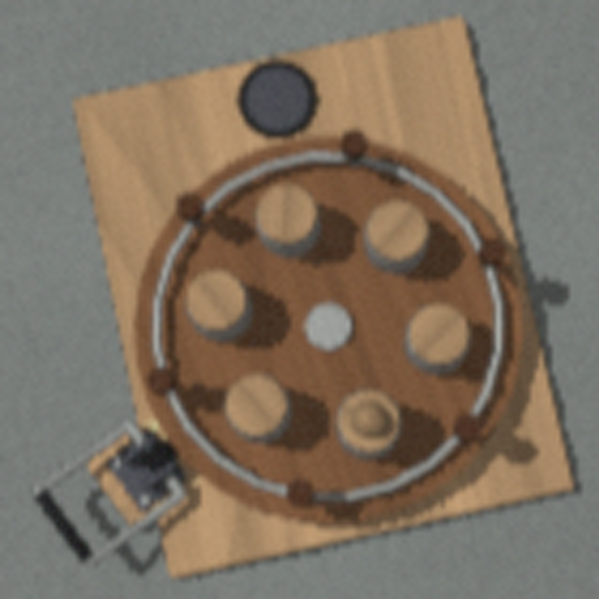

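View pics/sidez.png

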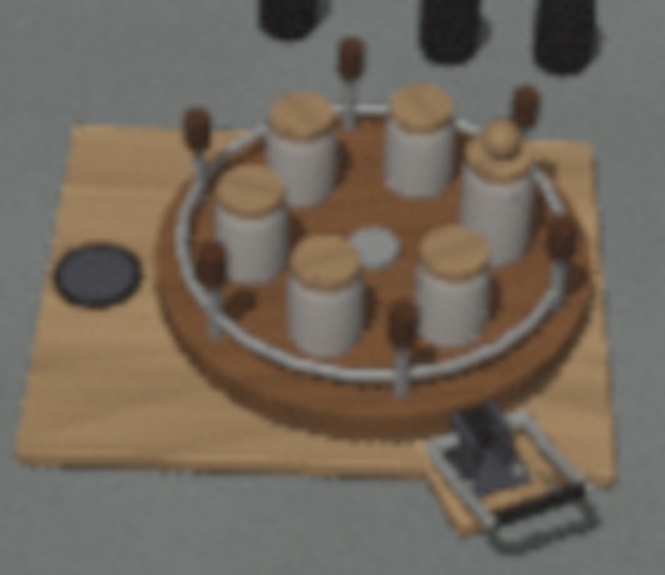

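Run:
```python
from h import *
c=r.capture("top"); s=r.capture("side")
K=[(354,143),(190,206),(161,379),(301,492),(470,428),(492,252)]
P=np.array([ray(c,225+a/4.28,145+b/4.28,.112)[:2] for a,b in K])
ax=P.mean(0);print("axis",ax, np.linalg.norm(P-ax,axis=1))
co=ray(c,290.24,168.5,.021)[:2]; f=co-ax; F=np.degrees(np.arctan2(f[1],f[0]));print(np.linalg.norm(f),"front deg",F)
b=ray(c,239.57,267.5,.061)[:2]-ax;print("bar",np.linalg.norm(b),np.degrees(np.arctan2(b[1],b[0]))-F)
print("bar side", ray(s,255+541/5,165+505/5,.061), "coaster side",ray(s,255+97/5,165+275/5,.021))
# side knobs
for a,b2 in [(350,58),(197,130),(210,265),(403,325),(561,240),(525,107)]:
    p=ray(s,255+a/5,165+b2/5,.106)[:2];print("sk",p)
for p in P: print("knob",p,"ang",np.degrees(np.arctan2(*(p-ax)[::-1]))-F)
t=ray(c,225+372/4.28,145+416/4.28,.136)[:2]-ax;print("tall",t,np.linalg.norm(t),np.degrees(np.arctan2(t[1],t[0]))-F)
t=ray(s,255+502/5,165+140/5,.136)[:2]-ax;print("tall side",t,np.linalg.norm(t),np.degrees(np.arctan2(t[1],t[0]))-F)
for n,u,v,z in[("dish",460,247,.05),("inf",438,192,.05),("fun",172,222,.05),("bl",388,181,.06),("bl",390,219,.06),("bl",394,246,.06)]: print(n,ray(c,u,v,z)[:2])
```

```text
axis [0.57024299 0.04855594] [0.1178347  0.11808673 0.11788093 0.11747998 0.11944592 0.11717075]
0.17004187851890543 front deg 12.618995553556458
bar 0.22572058058483208 114.85202461254053
bar side [0.43112658 0.23167558 0.061     ] coaster side [0.73762519 0.09280409 0.021     ]
sk [ 0.61461638 -0.05651554]
sk [0.6874376  0.03634951]
sk [0.64480764 0.14653862]
sk [0.52663139 0.16282996]
sk [0.45399673 0.07132338]
sk [ 0.49768065 -0.03988339]
knob [0.68691047 0.03201154] ang -20.690190402941887
knob [0.64327104 0.14135346] ang 39.17963095582079
knob [0.52738181 0.15836866] ang 98.70228605630537
knob [0.45396234 0.06529981] ang 159.18700647799355
knob [ 0.49643645 -0.0453585 ] ang -140.782489389698
knob [ 0.61349583 -0.06033931] ang -80.95617919422132
tall [-0.06801659 -0.02918224] 0.07401256565910427 -169.39744086487212
tall side [-0.0701768  -0.02041136] 0.07308492943721114 -176.40159741278842
dish [ 0.49690879 -0.41702622]
inf [ 0.66063671 -0.35823996]
fun [0.56530676 0.43298565]
bl [ 0.69120061 -0.20755661]
bl [ 0.5772213  -0.21117953]
bl [ 0.49797143 -0.22123077]
```

The calibrated points agree with the given geometry. The radii are 118, 170 and 226 mm, the brake sits at 115°, the tall jar is about -171° from the front, and the base yaw is about 12.8°. First I'll turn the jaws to the brake's radial direction (azimuth about 127.8°).

```bash
cat >> h.py <<'E'
AX=np.array([.5706,.0505]); F=12.8
def bp(rad,deg,z):
    a=np.radians(F+deg); return np.array([AX[0]+rad*np.cos(a),AX[1]+rad*np.sin(a),z])
def go(*T):
    s=r.sense(); R=s["ee_rot"]; p=s["tcp_pos"]
    print("t",s["time_s"],"p",np.round(p,4),"yaw y",round(np.degrees(np.arctan2(R[1,1],R[0,1])),2),"z",np.round(R[:,2],3),"F",np.round(s["wrist_force"],1),"w",round(s["gripper_width"],3),"j",np.round(s["joints"],0))
    for X in T:
        d=R.T@(np.array(X)-p); print("to",np.round(X,4),"frac",np.round(d*10,3),"mm",np.round(np.linalg.norm(d)*1000)); p=np.array(X)
E
python3 -m crank '[[0.3,[0,0,0],[0,0,-0.167]],[0.3,[0,0,0],[0,0,-0.167]],[0.3,[0,0,0],[0,0,-0.167]]]'
python3 - <<'E'
from h import *
go([.42,-.2,.25],bp(.225,115,.16),bp(.225,115,.04))
E
```

```text
time_s: 0.6
tcp_pos: [0.1636, -0.6031, 0.2224]
ee_rot: [[-0.788, -0.616, -0.0], [-0.616, 0.788, 0.0], [-0.0, 0.0, -1.0]]
wrist_force: [-1.4, -0.0, -0.2]
gripper_width: 0.805
t 0.6 p [ 0.1636 -0.6031  0.2224] yaw y 128.03 z [-0.  0. -1.] F [-1.4 -0.  -0.2] w 0.805 j [-60.  22.   0.  -0. -68.   8.]
to [ 0.42 -0.2   0.25] frac [-4.503  1.596 -0.275] mm 479.0
to [0.4327 0.2283 0.16  ] frac [-2.738  3.295  0.901] mm 438.0
to [0.4327 0.2283 0.04  ] frac [ 0.  -0.   1.2] mm 120.0
```

```bash
python3 -m crank '[[0.3,[-0.375,0.133,-0.023],[0,0,0]],[0.3,[-0.375,0.133,-0.023],[0,0,0]],[0.3,[-0.375,0.133,-0.023],[0,0,0]],[0.3,[-0.375,0.133,-0.023],[0,0,0]],[0.3,[-0.375,0.133,-0.023],[0,0,0]],[0.3,[-0.375,0.133,-0.023],[0,0,0]],[0.3,[-0.375,0.133,-0.023],[0,0,0]],[0.3,[-0.375,0.133,-0.023],[0,0,0]]]' | tail -3
python3 -m crank '[[0.3,[-0.375,0.133,-0.023],[0,0,0]],[0.3,[-0.375,0.133,-0.023],[0,0,0]],[0.3,[-0.375,0.133,-0.023],[0,0,0]],[0.3,[-0.375,0.133,-0.023],[0,0,0]]]' | tail -3
python3 - <<'E'
from h import *
go([.42,-.2,.25],bp(.225,115,.16),bp(.225,115,.04))
E
```

```text
ee_rot: [[-0.791, -0.612, 0.001], [-0.612, 0.791, -0.0], [-0.0, -0.001, -1.0]]
wrist_force: [0.9, 0.2, -0.4]
gripper_width: 0.357
ee_rot: [[-0.791, -0.612, 0.001], [-0.612, 0.791, -0.0], [-0.0, -0.0, -1.0]]
wrist_force: [0.2, 0.3, 0.0]
gripper_width: 0.351
t 1.8 p [ 0.4225 -0.2001  0.2505] yaw y 127.72 z [ 0.001 -0.    -1.   ] F [0.2 0.3 0. ] w 0.351 j [ -5.   5. -18.   0. -67. -47.]
to [ 0.42 -0.2   0.25] frac [0.019 0.016 0.005] mm 3.0
to [0.4327 0.2283 0.16  ] frac [-2.721  3.31   0.9  ] mm 438.0
to [0.4327 0.2283 0.04  ] frac [1.0e-03 1.0e-03 1.2e+00] mm 120.0
```

```bash
python3 -m crank '[[0.3,[-0.245,0.302,0.02],[0,0,0]],[0.3,[-0.245,0.302,0.02],[0,0,0]],[0.3,[-0.245,0.302,0.02],[0,0,0]],[0.3,[-0.245,0.302,0.02],[0,0,0]],[0.3,[-0.245,0.302,0.02],[0,0,0]],[0.3,[-0.245,0.302,0.02],[0,0,0]],[0.3,[-0.245,0.302,0.02],[0,0,0]],[0.3,[-0.245,0.302,0.02],[0,0,0]]]' | tail -3
python3 -m crank '[[0.3,[-0.245,0.302,0.2],[0,0,0]],[0.3,[-0.245,0.302,0.2],[0,0,0]],[0.3,[-0.245,0.302,0.24],[0,0,0]],[0.3,[0,0,0.2],[0,0,0]],[0.3,[0,0,0],[0,0,0]]]' | tail -3
python3 - <<'E'
from h import *
go(bp(.225,115,.1),bp(.225,115,.04))
for n,b in (("top",(190,210,130,110)),("side",(300,180,130,120))):
    c=r.capture(n); crop(c,*b,5,n+"1")
E
```

```text
ee_rot: [[-0.791, -0.612, 0.001], [-0.612, 0.791, 0.0], [-0.001, -0.0, -1.0]]
wrist_force: [1.7, -0.1, 0.7]
gripper_width: 0.352
ee_rot: [[-0.79, -0.613, -0.005], [-0.613, 0.79, -0.004], [0.007, -0.0, -1.0]]
wrist_force: [-0.5, -0.6, -0.7]
gripper_width: 0.351
t 3.1 p [0.43   0.2256 0.1473] yaw y 127.78 z [-0.005 -0.004 -1.   ] F [-0.5 -0.6 -0.7] w 0.351 j [ 47.  13. -25.  -0. -53. -99.]
to [0.4327 0.2283 0.1   ] frac [-0.041  0.005  0.473] mm 47.0
to [0.4327 0.2283 0.04  ] frac [-0.004  0.     0.6  ] mm 60.0
```

View pics/top1.png

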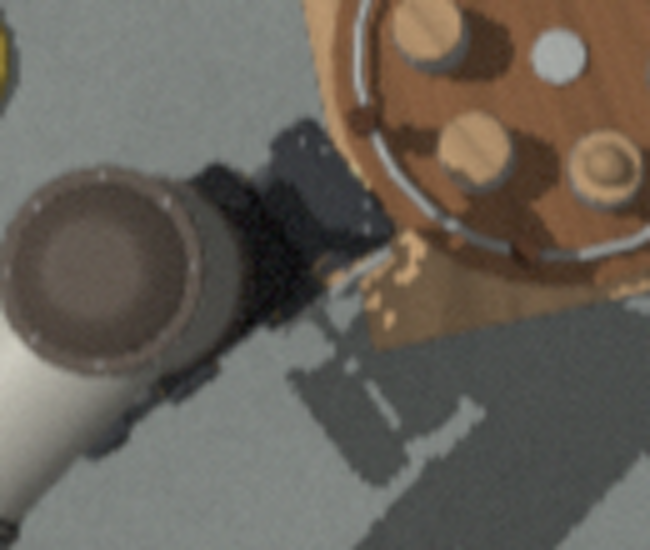

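View pics/side1.png

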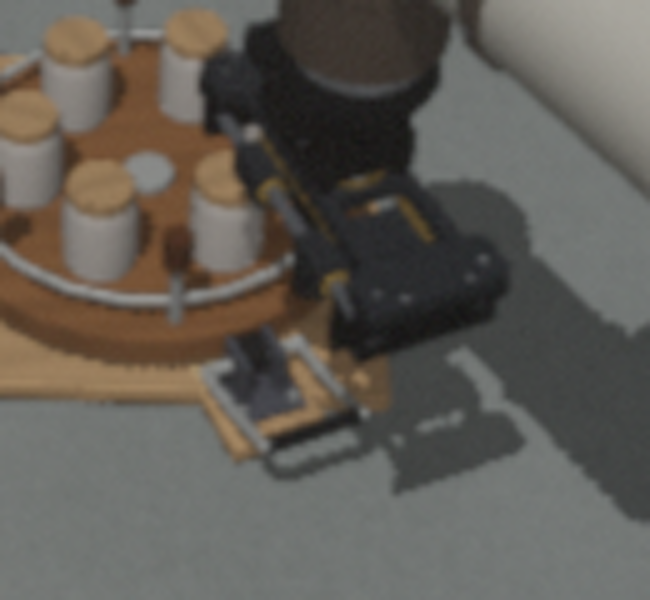

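```bash
python3 -m crank '[[0.3,[-0.035,0.01,0.2],[0,0,0]],[0.3,[0,0,0.2],[0,0,0]],[0.3,[0,0,0.2],[0,0,0]],[0.3,[0,0,0.2],[0,0,0]],[0.3,[0,0,0.19],[0,0,0]],[0.3,[0,0,0],[0,0,0]]]' | tail -3
python3 - <<'E'
from h import *
go(bp(.225,115,.047))
for n,b in (("top",(190,210,130,110)),("side",(300,180,130,120))):
    c=r.capture(n); crop(c,*b,5,n+"2")
E
```

```text
ee_rot: [[-0.792, -0.61, -0.002], [-0.61, 0.792, -0.002], [0.002, -0.0, -1.0]]
wrist_force: [0.5, 0.2, 0.6]
gripper_width: 0.35
t 3.8 p [0.4337 0.2276 0.0507] yaw y 127.63 z [-0.002 -0.002 -1.   ] F [0.5 0.2 0.6] w 0.35 j [ 47.  21. -31.  -0. -38. -99.]
to [0.4327 0.2283 0.047 ] frac [0.004 0.012 0.037] mm 4.0
```

View pics/side2.png

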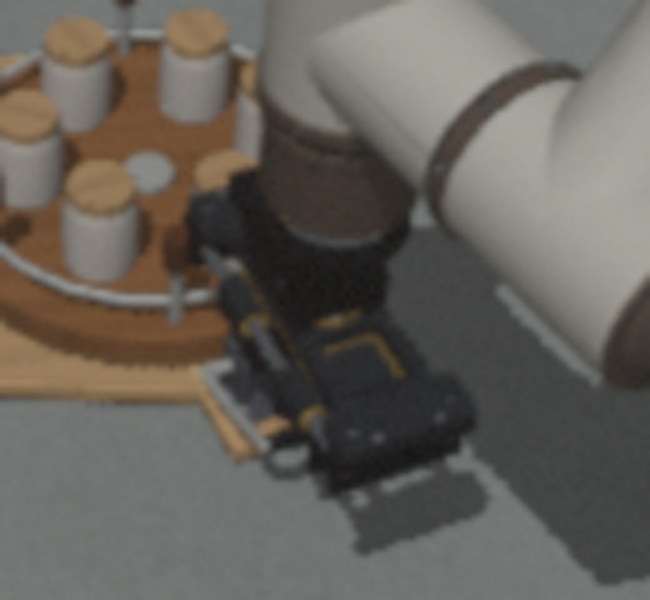

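The fingers straddle the bar with no contact force. I'll lower 5 mm and close.

```bash
python3 -m crank '[[0.3,[0,0.01,0.05],[0,0,0]],[1,[0,0,0],[0,0,0]],[1,[0,0,0],[0,0,0]],[1,[0,0,0],[0,0,0]],[1,[0,0,0],[0,0,0]],[1,[0,0,0],[0,0,0]]]'
```

```text
time_s: 4.5
tcp_pos: [0.4339, 0.2295, 0.0465]
ee_rot: [[-0.791, -0.612, 0.001], [-0.612, 0.791, -0.0], [-0.0, -0.001, -1.0]]
wrist_force: [2.3, -2.3, 2.1]
gripper_width: 0.107
```

The width is 9.3 mm, so the bar is held. Next I'll work out the arc rows.

```bash
python3 -c "
import numpy as np
a=np.radians(np.linspace(14.9,72,13));y=.776*np.cos(a);z=-.776*np.sin(a)
print(np.c_[np.diff(y),np.diff(z)].round(3).tolist())"
```

```text
[[-0.019, -0.062], [-0.024, -0.06], [-0.029, -0.058], [-0.034, -0.055], [-0.038, -0.052], [-0.042, -0.049], [-0.046, -0.045], [-0.05, -0.041], [-0.053, -0.037], [-0.056, -0.032], [-0.058, -0.027], [-0.06, -0.022]]
```

```bash
python3 -m crank '[[1,[0,-0.019,-0.062],[0,0,0]],[1,[0,0,0],[0,0,0]],[1,[0,-0.024,-0.06],[0,0,0]],[1,[0,0,0],[0,0,0]],[1,[0,-0.029,-0.058],[0,0,0]],[1,[0,-0.034,-0.055],[0,0,0]],[1,[0,0,0],[0,0,0]]]'
python3 - <<'E'
from h import *
go()
for n,b in (("top",(190,210,130,110)),("side",(300,180,130,120))):
    c=r.capture(n); crop(c,*b,5,n+"3")
E
```

```text
time_s: 5.2
tcp_pos: [0.4401, 0.2213, 0.0706]
ee_rot: [[-0.791, -0.612, 0.0], [-0.612, 0.791, 0.001], [-0.001, 0.0, -1.0]]
wrist_force: [0.4, 0.2, -1.7]
gripper_width: 0.102
t 5.2 p [0.4401 0.2213 0.0706] yaw y 127.7 z [ 0.     0.001 -1.   ] F [ 0.4  0.2 -1.7] w 0.102 j [ 46.  19. -29.  -0. -41. -98.]
```

View pics/side3.png

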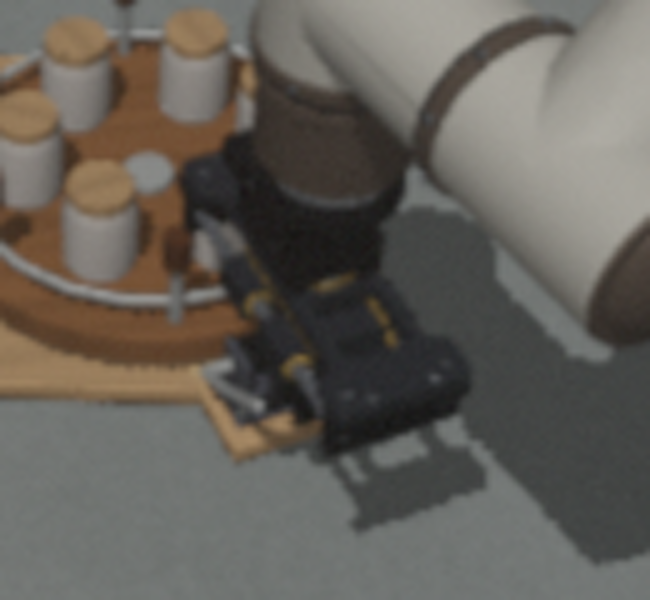

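The lever rises with the jaws. Next is the rest of the arc.

```bash
python3 -m crank '[[1,[0,-0.038,-0.052],[0,0,0]],[1,[0,-0.042,-0.049],[0,0,0]],[1,[0,-0.046,-0.045],[0,0,0]],[1,[0,-0.05,-0.041],[0,0,0]],[1,[0,-0.053,-0.037],[0,0,0]],[1,[0,-0.056,-0.032],[0,0,0]],[1,[0,-0.058,-0.027],[0,0,0]],[1,[0,-0.04,-0.015],[0,0,0]]]'
python3 -m crank '[[1,[0,-0.02,-0.007],[0,0,0]],[1,[0,0,0],[0,0,0]]]'
python3 - <<'E'
from h import *
go(bp(.174,115,.1))
for n,b in (("top",(190,210,130,110)),("side",(300,180,130,120))):
    c=r.capture(n); crop(c,*b,5,n+"4")
E
```

```text
time_s: 6.1
tcp_pos: [0.4633, 0.1917, 0.1013]
ee_rot: [[-0.791, -0.612, 0.001], [-0.612, 0.791, 0.002], [-0.002, 0.001, -1.0]]
wrist_force: [-4.7, 3.2, 6.8]
gripper_width: 0.102
time_s: 6.3
tcp_pos: [0.4648, 0.1898, 0.1019]
ee_rot: [[-0.791, -0.612, 0.001], [-0.612, 0.791, 0.001], [-0.001, 0.0, -1.0]]
wrist_force: [-3.0, 2.7, 6.0]
gripper_width: 0.102
t 6.3 p [0.4648 0.1898 0.1019] yaw y 127.74 z [ 0.001  0.001 -1.   ] F [-3.   2.7  6. ] w 0.102 j [ 41.  18. -26.  -0. -46. -93.]
to [0.464 0.188 0.1  ] frac [ 0.018 -0.009  0.019] mm 3.0
```

View pics/side4.png

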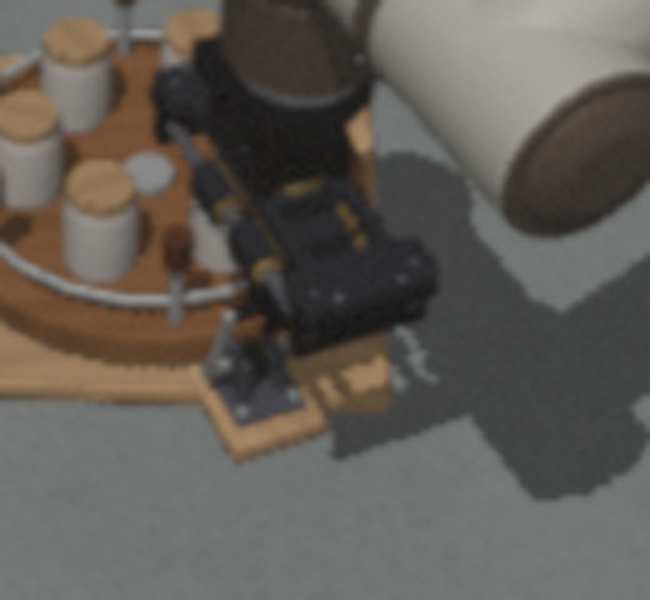

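The lever is right up: the arms are steep, and it pushes back with 4 N at the end stop. I'll release it and rise.

```bash
python3 -m crank '[[0.3,[0,0,0],[0,0,0]],[0.3,[0,0,0],[0,0,0]],[0.3,[0,0,0],[0,0,0]],[0.3,[0,0,0],[0,0,0]],[0.3,[0,0,-0.1],[0,0,0]],[0.3,[0,0,-0.3],[0,0,0]],[0.3,[0,0,-0.4],[0,0,0]],[0.3,[0,0,0],[0,0,0]]]'
python3 -m crank '[[0.3,[0.4,0.1,-0.3],[0,0,0]],[0.3,[0.4,0.1,0],[0,0,0]],[0.3,[0.4,0,0],[0,0,0]],[0.3,[0,0,0],[0,0,0]]]'
python3 - <<'E'
from h import *
go()
for n,b in (("top",(225,145,140,140)),("side",(255,165,133,115))):
    c=r.capture(n); crop(c,*b,4.28,n+"5")
E
```

```text
time_s: 7.2
tcp_pos: [0.4679, 0.1913, 0.1863]
ee_rot: [[-0.79, -0.613, 0.011], [-0.613, 0.79, 0.006], [-0.012, -0.002, -1.0]]
wrist_force: [0.4, 1.0, -0.5]
gripper_width: 0.348
time_s: 7.6
tcp_pos: [0.3543, 0.1292, 0.2095]
ee_rot: [[-0.791, -0.612, -0.002], [-0.612, 0.791, -0.0], [0.001, 0.001, -1.0]]
wrist_force: [0.7, -1.2, 0.3]
gripper_width: 0.35
t 7.6 p [0.3543 0.1292 0.2095] yaw y 127.71 z [-0.002 -0.    -1.   ] F [ 0.7 -1.2  0.3] w 0.35 j [ 45.  -2. -32.  -0. -60. -97.]
```

View pics/side5.png

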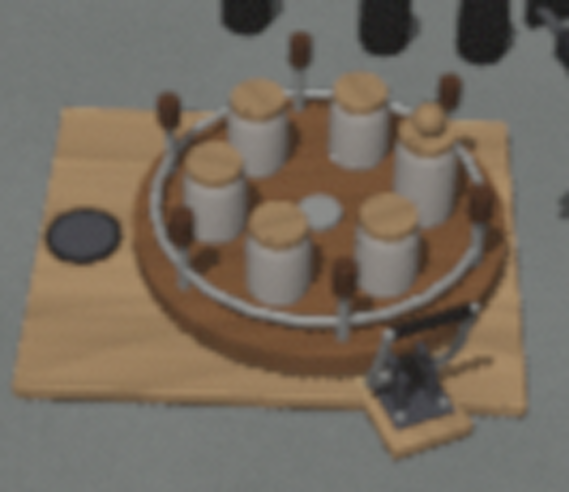

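View pics/top5.png

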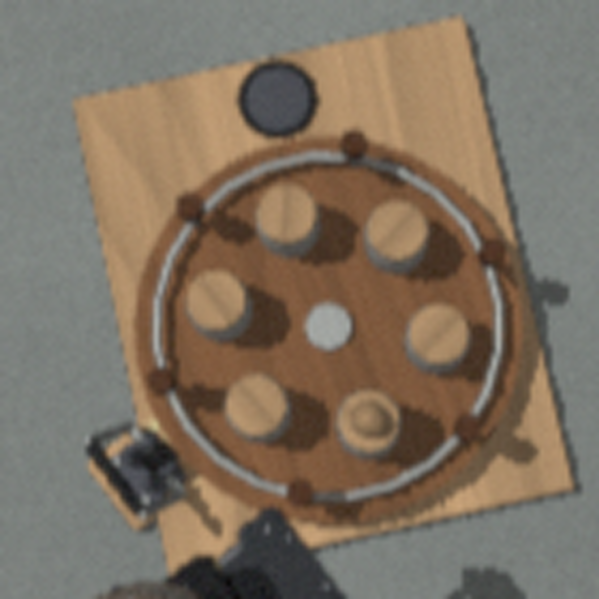

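The top and side views show the lever standing up and the tray unmoved. The plan is to grip the knob at -21° from the front with the jaws radial, then sweep it +171° to about 150° with the tool turning along. The wrist range allows this, and the gripper ends at the back, clear of the tall jar. First I'll turn the tool 44°.

```bash
python3 -m crank '[[0.3,[0,0,0],[0,0,-0.164]],[0.3,[0,0,0],[0,0,-0.164]],[0.3,[0,0,0],[0,0,-0.164]],[0.3,[0,0,0],[0,0,-0.164]],[0.3,[0,0,0],[0,0,-0.164]],[0.3,[0,0,0],[0,0,-0.164]],[0.3,[0,0,0],[0,0,0]]]' |tail -2
python3 - <<'E'
from h import *
go(bp(.118,-20.8,.21),bp(.118,-20.8,.087))
E
```

```text
wrist_force: [0.2, 0.0, -0.6]
gripper_width: 0.35
t 8.4 p [0.3591 0.1328 0.2096] yaw y 171.98 z [ 0. -0. -1.] F [ 0.2  0.  -0.6] w 0.35 j [ 45.  -2. -32.   0. -60. -53.]
to [0.6875 0.0341 0.21  ] frac [ 0.52  -3.389 -0.004] mm 343.0
to [0.6875 0.0341 0.087 ] frac [-0.    0.    1.23] mm 123.0
```

```bash
python3 -m crank '[[0.3,[0.065,-0.424,0],[0,0,0]],[0.3,[0.065,-0.424,0],[0,0,0]],[0.3,[0.065,-0.424,0],[0,0,0]],[0.3,[0.065,-0.424,0],[0,0,0]],[0.3,[0.065,-0.424,0],[0,0,0]],[0.3,[0.065,-0.424,0],[0,0,0]],[0.3,[0.065,-0.424,0],[0,0,0]],[0.3,[0.065,-0.424,0],[0,0,0]]]' |tail -2
python3 -m crank '[[0.3,[0,0,0.2],[0,0,0]],[0.3,[0,0,0.2],[0,0,0]],[0.3,[0,0,0.15],[0,0,0]],[0.3,[0,0,0],[0,0,0]]]' |tail -2
python3 - <<'E'
from h import *
go(bp(.118,-20.8,.087))
for n,b in (("top",(225,125,140,140)),("side",(235,115,133,115))):
    c=r.capture(n); crop(c,*b,4.28,n+"6")
E
```

```text
wrist_force: [1.0, 0.7, 0.1]
gripper_width: 0.346
wrist_force: [-0.7, 0.2, -0.7]
gripper_width: 0.348
t 9.6 p [0.6858 0.0331 0.1506] yaw y 171.81 z [-0.007 -0.001 -1.   ] F [-0.7  0.2 -0.7] w 0.348 j [ 16.  31.   5.  -0. -64. -24.]
to [0.6875 0.0341 0.087 ] frac [-0.013 -0.019  0.636] mm 64.0
```

View pics/side6.png

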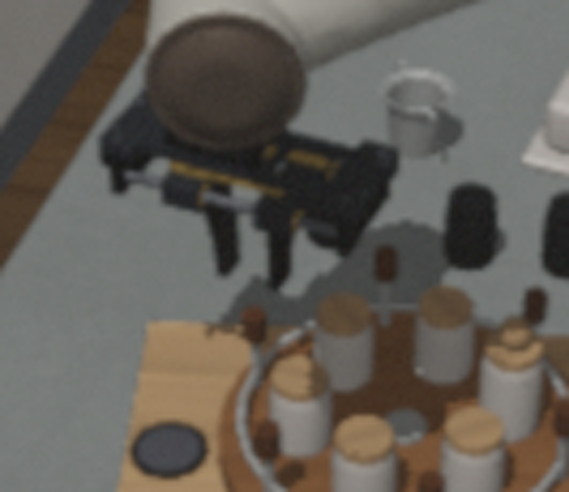

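View pics/top6.png

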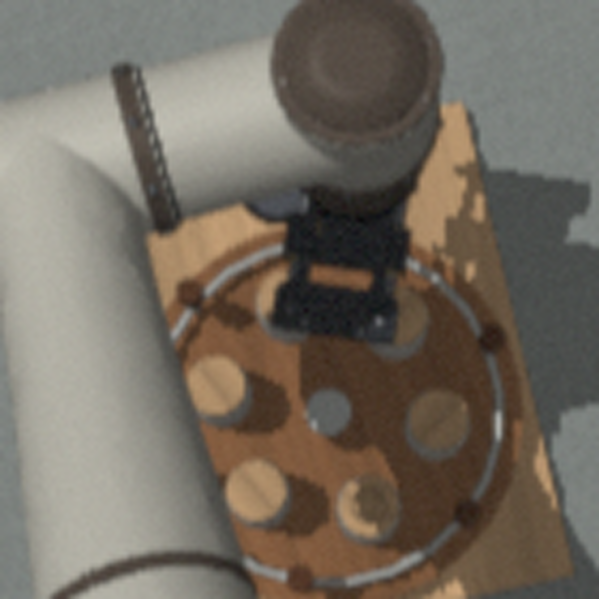

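The tips are lined up over the knob in the side view, which shows it at about (254,325) in the crop. I'll descend and grip.

```bash
python3 -m crank '[[0.3,[-0.013,-0.019,0.2],[0,0,0]],[0.3,[0,0,0.2],[0,0,0]],[0.3,[0,0,0.12],[0,0,0]],[0.3,[0,0,0.1],[0,0,0]],[0.3,[0,0,0],[0,0,0]]]'
python3 - <<'E'
from h import *
go(bp(.118,-20.8,.087))
for n,b in (("side",(235,115,133,115)),):
    c=r.capture(n); crop(c,*b,4.28,n+"7")
E
```

```text
time_s: 10.2
tcp_pos: [0.6884, 0.0344, 0.0916]
ee_rot: [[-0.14, -0.99, -0.002], [-0.99, 0.14, -0.0], [0.001, 0.002, -1.0]]
wrist_force: [-0.7, -0.1, -1.5]
gripper_width: 0.346
t 10.2 p [0.6884 0.0344 0.0916] yaw y 171.97 z [-0.002 -0.    -1.   ] F [-0.7 -0.1 -1.5] w 0.346 j [ 16.  34.   1.  -0. -57. -24.]
to [0.6875 0.0341 0.087 ] frac [0.005 0.009 0.046] mm 5.0
```

View pics/side7.png

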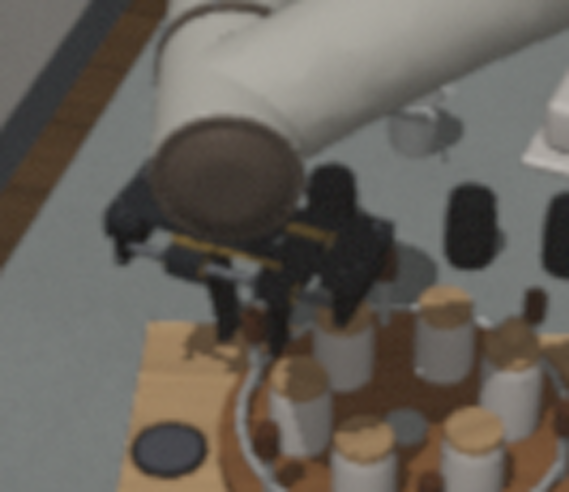

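The knob is between the fingers, so I'll close.

```bash
python3 -m crank '[[0.7,[0,0.005,0.02],[0,0,0]],[1,[0,0,0],[0,0,0]],[1,[0,0,0],[0,0,0]],[1,[0,0,0],[0,0,0]],[1,[0,0,0],[0,0,0]]]'
```

```text
time_s: 10.75
tcp_pos: [0.6875, 0.0345, 0.0912]
ee_rot: [[-0.139, -0.99, -0.002], [-0.99, 0.139, -0.0], [0.0, 0.002, -1.0]]
wrist_force: [-5.3, 1.9, 5.4]
gripper_width: 0.196
```

The width is 17 mm, so the knob is gripped. I'll turn gently CCW.

```bash
python3 -m crank '[[1,[-0.022,0.0,0],[0,0,-0.024]],[1,[-0.044,0.001,0],[0,0,-0.047]],[1,[-0.066,0.002,0],[0,0,-0.071]],[1,[-0.088,0.003,0],[0,0,-0.095]],[1,[-0.088,0.003,0],[0,0,-0.095]],[1,[-0.044,0.001,0],[0,0,-0.048]],[1,[0,0,0],[0,0,0]]]'
python3 - <<'E'
from h import *
go(); p=r.sense()["tcp_pos"][:2]-AX; print(np.linalg.norm(p),np.degrees(np.arctan2(p[1],p[0]))-F)
E
```

```text
time_s: 11.45
tcp_pos: [0.687, 0.0698, 0.0912]
ee_rot: [[0.16, -0.987, -0.002], [-0.987, -0.16, -0.001], [0.001, 0.002, -1.0]]
wrist_force: [-5.7, -0.5, 5.8]
gripper_width: 0.196
t 11.45 p [0.687  0.0698 0.0912] yaw y -170.81 z [-0.002 -0.001 -1.   ] F [-5.7 -0.5  5.8] w 0.196 j [ 19.  34.   1.   0. -57. -10.]
0.11800289544542852 -3.3646408754998465
```

It tracks well, with steady forces. Continuing.

```bash
python3 -m crank '[[1,[-0.044,0.001,0],[0,0,-0.048]],[1,[-0.088,0.0033,0],[0,0,-0.095]],[1,[-0.088,0.0033,0],[0,0,-0.095]],[1,[-0.088,0.0033,0],[0,0,-0.095]],[1,[-0.088,0.0033,0],[0,0,-0.095]],[1,[-0.088,0.0033,0],[0,0,-0.095]],[1,[-0.088,0.0033,0],[0,0,-0.095]],[1,[-0.088,0.0033,0],[0,0,-0.095]]]'
cat >> h.py <<'E'
def st():
    go(); s=r.sense();p=s["tcp_pos"][:2]-AX; R=s["ee_rot"]; print("rad",np.linalg.norm(p),"ang",np.degrees(np.arctan2(p[1],p[0]))-F,"Fdot radial/tang",R.T@s["wrist_force"])
E
python3 -c "
from h import *
st()"
```

```text
time_s: 12.25
tcp_pos: [0.6597, 0.1279, 0.0912]
ee_rot: [[0.66, -0.751, -0.001], [-0.751, -0.66, -0.002], [0.0, 0.002, -1.0]]
wrist_force: [-4.4, -2.3, 4.1]
gripper_width: 0.196
t 12.25 p [0.6597 0.1279 0.0912] yaw y -138.67 z [-0.001 -0.002 -1.   ] F [-4.4 -2.3  4.1] w 0.196 j [ 25.  33.  -2.   0. -56.  17.]
rad 0.11801815538509262 ang 28.18707409627375 Fdot radial/tang [-1.17088364  4.87898782 -4.05114616]
```

```bash
python3 -m crank '[[1,[-0.088,0.0033,0],[0,0,-0.095]],[1,[-0.088,0.0033,0],[0,0,-0.095]],[1,[-0.088,0.0033,0],[0,0,-0.095]],[1,[-0.088,0.0033,0],[0,0,-0.095]],[1,[-0.088,0.0033,0],[0,0,-0.095]],[1,[-0.088,0.0033,0],[0,0,-0.095]],[1,[-0.088,0.0033,0],[0,0,-0.095]],[1,[-0.044,0.001,0],[0,0,-0.048]]]'
python3 - <<'E'
from h import *
st()
for n,b in (("side",(235,135,153,135)),):
    c=r.capture(n); crop(c,*b,4.28,n+"8")
E
```

```text
time_s: 13.05
tcp_pos: [0.6052, 0.1633, 0.0912]
ee_rot: [[0.958, -0.286, 0.0], [-0.286, -0.958, -0.001], [0.001, 0.001, -1.0]]
wrist_force: [-1.6, -2.4, 3.2]
gripper_width: 0.197
t 13.05 p [0.6052 0.1633 0.0912] yaw y -106.61 z [ 0.    -0.001 -1.   ] F [-1.6 -2.4  3.2] w 0.197 j [ 30.  29.  -9.   0. -52.  43.]
rad 0.11800477963448855 ang 60.14797333125125 Fdot radial/tang [-0.81274569  2.77259065 -3.19352701]
```

View pics/side8.png

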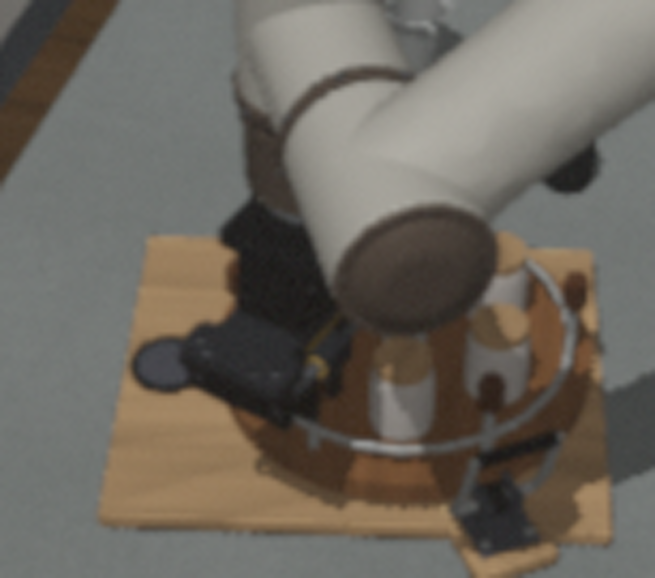

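The tray turns along, the jars are upright and the gripper is above the brake bar's level. Continuing.

```bash
python3 -m crank '[[1,[-0.044,0.001,0],[0,0,-0.048]],[1,[-0.088,0.0033,0],[0,0,-0.095]],[1,[-0.088,0.0033,0],[0,0,-0.095]],[1,[-0.088,0.0033,0],[0,0,-0.095]],[1,[-0.088,0.0033,0],[0,0,-0.095]],[1,[-0.088,0.0033,0],[0,0,-0.095]],[1,[-0.088,0.0033,0],[0,0,-0.095]],[1,[-0.088,0.0033,0],[0,0,-0.095]]]'
python3 -c "
from h import *
st()"
```

```text
time_s: 13.9
tcp_pos: [0.5411, 0.1648, 0.0912]
ee_rot: [[0.964, 0.267, 0.002], [0.267, -0.964, 0.001], [0.002, -0.0, -1.0]]
wrist_force: [-3.0, -0.9, 3.9]
gripper_width: 0.197
t 13.9 p [0.5411 0.1648 0.0912] yaw y -74.54 z [ 0.002  0.001 -1.   ] F [-3.  -0.9  3.9] w 0.197 j [ 33.  24. -18.   0. -48.  72.]
rad 0.1180313857039468 ang 91.69479073595107 Fdot radial/tang [-3.15797019  0.07195248 -3.9073363 ]
```

```bash
python3 -m crank '[[1,[-0.088,0.0033,0],[0,0,-0.095]],[1,[-0.088,0.0033,0],[0,0,-0.095]],[1,[-0.088,0.0033,0],[0,0,-0.095]],[1,[-0.088,0.0033,0],[0,0,-0.095]],[1,[-0.088,0.0033,0],[0,0,-0.095]],[1,[-0.088,0.0033,0],[0,0,-0.095]],[1,[-0.088,0.0033,0],[0,0,-0.095]],[1,[-0.044,0.001,0],[0,0,-0.048]]]'
python3 -c "
from h import *
st()"
```

```text
time_s: 14.7
tcp_pos: [0.4846, 0.1312, 0.0911]
ee_rot: [[0.676, 0.737, 0.001], [0.737, -0.676, 0.002], [0.002, -0.0, -1.0]]
wrist_force: [-4.4, 2.3, 4.7]
gripper_width: 0.201
t 14.7 p [0.4846 0.1312 0.0911] yaw y -42.52 z [ 0.001  0.002 -1.   ] F [-4.4  2.3  4.7] w 0.201 j [ 34.  18. -27.  -0. -45. 104.]
rad 0.11793843104546124 ang 124.02346055619758 Fdot radial/tang [-1.28686936 -4.77999463 -4.67528411]
```

```bash
python3 -m crank '[[1,[-0.066,0.002,0],[0,0,-0.071]],[1,[-0.088,0.0033,0],[0,0,-0.095]],[1,[-0.088,0.0033,0],[0,0,-0.095]],[1,[-0.088,0.0033,0],[0,0,-0.095]],[1,[-0.088,0.0033,0],[0,0,-0.095]],[1,[-0.066,0.002,0],[0,0,-0.071]],[1,[-0.04,0.001,0],[0,0,-0.043]],[1,[0,0,0],[0,0,0]]]'
python3 - <<'E'
from h import *
st()
for n,b in (("top",(225,145,140,140)),("side",(240,155,153,115))):
    c=r.capture(n); crop(c,*b,4.28,n+"9")
E
```

```text
time_s: 15.5
tcp_pos: [0.4579, 0.0852, 0.0911]
ee_rot: [[0.296, 0.955, -0.001], [0.955, -0.296, 0.0], [-0.0, -0.001, -1.0]]
wrist_force: [-6.3, 2.4, 8.2]
gripper_width: 0.199
t 15.5 p [0.4579 0.0852 0.0911] yaw y -17.19 z [-0.001  0.    -1.   ] F [-6.3  2.4  8.2] w 0.199 j [ 31.  15. -31.  -0. -43. 132.]
rad 0.11792281028724343 ang 150.0685793895824 Fdot radial/tang [ 0.4554266  -6.77717271 -8.23618868]
```

View pics/top9.png

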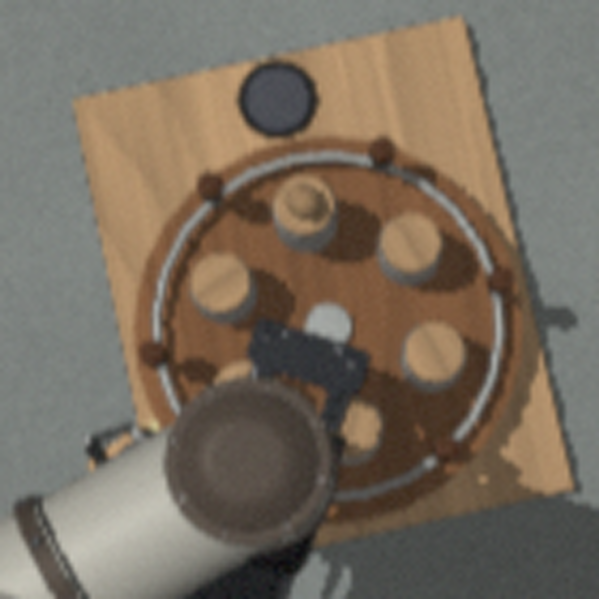

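View pics/side9.png

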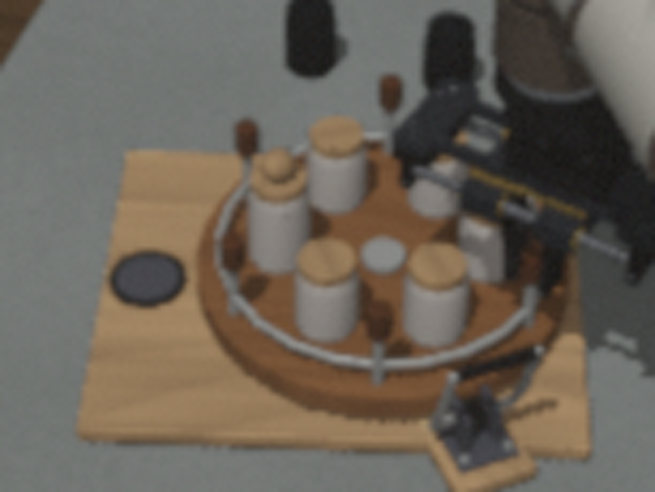

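The tall jar now stands at the front with its ball at top crop (308,201). The lever is up and all jars are upright. I'll measure the lateral offset in both views.

Run:
```python
from h import *
c=r.capture("top"); s=r.capture("side")
def T(a,b,z): return ray(c,225+a/4.28,145+b/4.28,z)[:2]
def S(a,b,z): return ray(s,240+a/4.28,155+b/4.28,z)[:2]
def lat(p,ax,co):
    f=(co-ax)/np.linalg.norm(co-ax); d=p-ax; return np.round([d@f,f[0]*d[1]-f[1]*d[0]],4)
K0=[(354,143),(190,206),(161,379),(301,492),(470,428),(492,252)]
ax=np.mean([T(a,b,.112) for a,b in K0],0); co=T(278,98,.021)
print("top ball",lat(T(308,201,.138),ax,co),"lid",lat(T(304,207,.122),ax,co))
for a,b in[(382,150),(211,186),(153,352),(503,281)]:
    q=lat(T(a,b,.112),ax,co);print(" knob",np.degrees(np.arctan2(q[1],q[0])))
axs=np.mean([[.61461638,-.05651554],[.6874376,.03634951],[.64480764,.14653862],[.52663139,.16282996],[.45399673,.07132338],[.49768065,-.03988339]],0); cos=S(147,278,.021); print(axs,cos)
print("side ball",lat(S(279,166,.134),axs,cos))
for a,b in[(246,137),(234,252),(378,321),(391,92)]:
    q=lat(S(a,b,.106),axs,cos);print(" knob",np.degrees(np.arctan2(q[1],q[0])))
```

```text
top ball [ 0.0736 -0.0029] lid [0.073  0.0003]
 knob -30.319634884773812
 knob 29.58128338633222
 knob 89.46635448765055
 knob -91.20859243202686
[0.57086173 0.05344042] [0.73785695 0.09265477]
side ball [ 0.0736 -0.0005]
 knob -31.58229928773229
 knob 29.432962436183846
 knob 88.87860880188813
 knob -91.35357245690106
```

The offset is about 1 mm at most in both views. I'll ease the slight 8 N push downward, hold, and check.

```bash
python3 -m crank '[[1,[-0.01,0,-0.01],[0,0,-0.01]],[1,[0,0,0],[0,0,0]],[1,[0,0,0],[0,0,0]],[1,[0,0,0],[0,0,0]],[1,[0,0,0],[0,0,0]]]'
python3 -c "
from h import *
st(); print(r.sense()['joint_velocities'].round(2))"
```

```text
time_s: 16.2
tcp_pos: [0.4577, 0.0845, 0.0912]
ee_rot: [[0.288, 0.958, -0.002], [0.958, -0.288, -0.0], [-0.001, -0.002, -1.0]]
wrist_force: [-4.9, 1.5, 2.4]
gripper_width: 0.196
t 16.2 p [0.4577 0.0845 0.0912] yaw y -16.76 z [-0.002 -0.    -1.   ] F [-4.9  1.5  2.4] w 0.196 j [ 31.  15. -32.  -0. -43. 133.]
rad 0.11795455702453472 ang 150.44207445728273 Fdot radial/tang [ 0.0192538  -5.1217938  -2.43231713]
[-0.06 -0.03  0.1  -0.02 -0.04 -0.04]
```

Run:
```python
from h import *
st(); print(r.finish_job())
```

```text
t 16.2 p [0.4577 0.0845 0.0912] yaw y -16.76 z [-0.002 -0.    -1.   ] F [-4.9  1.5  2.4] w 0.196 j [ 31.  15. -32.  -0. -43. 133.]
rad 0.11795455702453472 ang 150.44207445728273 Fdot radial/tang [ 0.0192538  -5.1217938  -2.43231713]
the job is handed in; nothing more can be done
None
```

The tall jar now stands at the front in line with the coaster, and the arm still grips a post with the brake left up. I handed the job in at 16.2 s; no verdict is reported.

- **Brake:** I gripped the lever's bar and swung it up to its end stop before touching the tray. The last pictures show it still up.
- **Tray:** I took one knobbed post and turned the tray about 171° in one gentle sweep, at about 0.75 rad/s. The gripper ended at the back, clear of the tall jar.
- **Jar position:** Both cameras put the tall jar about 74 mm in front of the axis. It was 0 to 3 mm off the front line, where 14 mm is allowed. I measured this before a last nudge of about 0.4°, and took no picture after it.
- **Grip and hold:** The jaws are closed on the knob at 17 mm, and the wrist force is about 5 N sideways and 2 N vertical. The arm is at rest.
- **Jars and bystanders:** The jars look upright in the last pictures, though the gripper partly hides two of them. The arm never went near the butter dish, infuser or funnel, but I did not measure them again at the end.
- **Disagreement:** The two cameras disagree by up to about 7 mm (mostly about 5 mm) in absolute y position, so I averaged them. This hardly affects the jar's alignment, because I measured it against the coaster and axis within each view.

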